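Smooth down the contact tongues of a curved track

TASK

Run the fingertips lightly along the row of brass contact tongues between the rails of the curved track, starting at the tongue nearest the buffer stop and going to the open end, so that all five are laid down flat one after another in that order. Press gently, pick nothing up, and leave the loose things where they are.

Things in the scene. Friction and masses are not known exactly. Their poses are not given: they have to be found in the camera images.
- track: Curved large-scale model track (rails 47 mm apart, 360 mm radius) on a fixed plywood board 400 x 200 x 12 mm. Origin: centre of the board's underside, z up; x runs from the buffer stop (wooden beam on posts, top 64 mm above the bench) to the open end; the track curves towards +y. Five brass tongues lie in a row between the rails. Rail heads are 27 mm above the bench, lower than the flat tongues.
- row_start (a point): Point on the hinge of the first tongue (the one nearest the buffer stop), on the top surface that the tongue has when it lies flat (34 mm above the bench). The buffer stop stands 57 mm behind it.
- flat_tip0 (a point): Point fixed to the track, 34 mm above the bench: where the top of the free tip of tongue 0 (0 = nearest the buffer stop, 4 = nearest the open end) lies when that tongue is flat. Its hinge is 36 mm nearer the buffer stop; the next tongue's hinge follows 8 mm beyond this tip.
- flat_tip1 (a point): Point fixed to the track, 34 mm above the bench: where the top of the free tip of tongue 1 (0 = nearest the buffer stop, 4 = nearest the open end) lies when that tongue is flat. Its hinge is 36 mm nearer the buffer stop; the next tongue's hinge follows 8 mm beyond this tip.
- flat_tip2 (a point): Point fixed to the track, 34 mm above the bench: where the top of the free tip of tongue 2 (0 = nearest the buffer stop, 4 = nearest the open end) lies when that tongue is flat. Its hinge is 36 mm nearer the buffer stop; the next tongue's hinge follows 8 mm beyond this tip.
- flat_tip3 (a point): Point fixed to the track, 34 mm above the bench: where the top of the free tip of tongue 3 (0 = nearest the buffer stop, 4 = nearest the open end) lies when that tongue is flat. Its hinge is 36 mm nearer the buffer stop; the next tongue's hinge follows 8 mm beyond this tip.
- flat_tip4 (a point): Point fixed to the track, 34 mm above the bench: where the top of the free tip of tongue 4 (0 = nearest the buffer stop, 4 = nearest the open end) lies when that tongue is flat. Its hinge is 36 mm nearer the buffer stop; the next tongue's hinge follows 8 mm beyond this tip.
- tongue0 (a joint): Tongue 0: brass flap 36 mm long, 16 mm wide, 2.5 mm thick, hinged at its end towards the buffer stop, free tip towards the open end. 0 rad: tip stands up 8 mm; 0.22: flat, level with its hinge; 0.27: its stop, tip 2 mm under level. The hinge is stiff: it stays where it is put and yields to about 2 N at the tip, 6 N near the hinge. A fingertip sliding from hinge to tip at flat height lays it down; the other way catches.
- tongue1 (a joint): Tongue 1: brass flap 36 mm long, 16 mm wide, 2.5 mm thick, hinged at its end towards the buffer stop, free tip towards the open end. 0 rad: tip stands up 8 mm; 0.22: flat, level with its hinge; 0.27: its stop, tip 2 mm under level. The hinge is stiff: it stays where it is put and yields to about 2 N at the tip, 6 N near the hinge. A fingertip sliding from hinge to tip at flat height lays it down; the other way catches.
- tongue2 (a joint): Tongue 2: brass flap 36 mm long, 16 mm wide, 2.5 mm thick, hinged at its end towards the buffer stop, free tip towards the open end. 0 rad: tip stands up 8 mm; 0.22: flat, level with its hinge; 0.27: its stop, tip 2 mm under level. The hinge is stiff: it stays where it is put and yields to about 2 N at the tip, 6 N near the hinge. A fingertip sliding from hinge to tip at flat height lays it down; the other way catches.
- tongue3 (a joint): Tongue 3: brass flap 36 mm long, 16 mm wide, 2.5 mm thick, hinged at its end towards the buffer stop, free tip towards the open end. 0 rad: tip stands up 8 mm; 0.22: flat, level with its hinge; 0.27: its stop, tip 2 mm under level. The hinge is stiff: it stays where it is put and yields to about 2 N at the tip, 6 N near the hinge. A fingertip sliding from hinge to tip at flat height lays it down; the other way catches.
- tongue4 (a joint): Tongue 4: brass flap 36 mm long, 16 mm wide, 2.5 mm thick, hinged at its end towards the buffer stop, free tip towards the open end. 0 rad: tip stands up 8 mm; 0.22: flat, level with its hinge; 0.27: its stop, tip 2 mm under level. The hinge is stiff: it stays where it is put and yields to about 2 N at the tip, 6 N near the hinge. A fingertip sliding from hinge to tip at flat height lays it down; the other way catches.
- nut: Loose brass hexagon nut, 20 mm across, 12 mm tall, lying on the board inside the curve. Bystander. Origin: its underside.
- wheel: Loose dark steel wagon wheel, 36 mm diameter, 12 mm tall, lying flat on the board inside the curve. Bystander. Origin: its underside.
- link: Loose flat brass coupling link, 49 x 15 x 5 mm, lying on the board outside the curve. Bystander. Origin: its underside.
- solder_spool: White solder spool, 56 mm diameter, 45 mm tall, standing on the bench. Bystander. Origin: its underside.
- purple_jar: Small purple jar with metal lid, 56 mm diameter, 65 mm tall. Bystander. Origin: its underside.
- white_cap: White bottle cap lying open side up, 44 mm diameter, 18 mm tall. Bystander. Origin: its underside.
- screwdriver: Screwdriver with red handle, lying on the bench. Bystander. Origin: its underside.

How it is judged:
By the outcome, as a careful person would: the job done as asked, in the order asked, and still so for the second after the job is handed in, with the robot touching nothing.
It also fails if it takes over 40 s, if anything falls off the work surface, if the arm or the gripper's body presses on something with over 40 N, if the wrist force passes 120 N, or if a joint passes its speed limit or range.

ROBOT

A 7-joint arm with a two-finger parallel gripper is mounted at the origin on the work surface. World frame = base frame: x ahead of the robot, y to its left, z up, the work surface at z = 0. Lengths are in m, angles in rad, forces in N, time in s.
With the tool pointing down it reaches from about 0.425 to 1.025 m from the base axis. Payload 9.4 kg.
Tool frame: the origin (TCP) lies at the very end of the fingers, on their centre line; the grasp point (between the pads) lies 19 mm behind it; y points along the fingers, x is the direction in which the jaws open and shut, and the axes are right-handed (so a half turn about y gives the same grasp; the last joint's range is limited). The gripper opens to 85 mm and grips with 20 to 120 N. Pads are 22 mm wide; open, the fingers measure 114 mm over their backs; the gripper's body (76 mm by 85 mm) begins 54 mm behind the grasp point. The pads swing forward as they close: fully open they stand 13 mm farther back than shut.
Start: joints at [1.258, 0.599, -0.003, 1.599, 0.002, 0.943, -0.08], TCP at [0.169, -0.705, 0.231] pointing down, gripper open.
Joint ranges: [-2.57, 2.57], [-0.35, 1.97], [-1.29, 1.29], [0.11, 2.56], [-1.05, 4.19], [0.11, 1.86], [-2.63, 2.63]. Speed limits (rad/s): [2.22, 2.22, 3.01, 3.01, 3.14, 3.14, 3.14].

INTERFACE

Orientations are given as a unit quaternion [w, x, y, z].
In Python, from station import manip gives the robot as it stands.
- The arm moves only by the tool move_arm, never from a script. Its argument "commands" is a list of rows, each an object of numbers: "jaw": the opening, from 0 (shut) to 1 (fully open); "tx", "ty", "tz": the shift along the tool's x, y, z in m; "rx", "ry", "rz": the turn, a rotation vector about the tool's x, y, z in rad. In form: [{"jaw": .., "tx": .., "ty": .., "tz": .., "rx": .., "ry": .., "rz": ..}, ...]. A call has 1 to 8 rows; each row shifts and turns the commanded pose from where the row before left it, along the tool's axes as they then stand; what a row does not reach is not made up. A row lasts 1/12 s, in which the tool goes at most 41.7 mm and 7.16 degrees, less where a joint would pass 70% of its speed; a pose out of reach is approached as far as the arm can. A call with a gripper value outside its range is refused whole. The fingers move at their own pace and stop on an object; the grip force is fixed at half the most. Time passes only in rows, so rows that do not move let the fingers close. It gives the time, the measured TCP pose, the force and the opening at its end, in the units of the state.
- manip.get_state(): the state, without advancing time (a new reading comes with each control period).
- manip.get_image(name): name is "scene" or "top" or "wrist"; returns a dict with "color" (420x560x3 uint8, red, green, blue), "range_z" (420x560 float32, m along the optical axis (not along the pixel's ray), 0 where there is no reading), "K" (3x3 intrinsics, pixels), "T" (4x4, takes a point from camera to world coordinates). Camera axes: x right, y down, z forward; pixel columns grow to the right and rows downward; lengths in m; the calibration is good to about 2 mm. The wrist camera is an equidistant fisheye: a pixel r from the principal point sees the ray r / f radians off the axis. A picture is of the moment at which its call begins.
- manip.job_done(): hands the job in, once; it reports no verdict.
The state is a dict: "t": time; "q": joint angles; "joint_velocities": joint speeds; "effort": joint torques, N m; "tcp_pos": TCP position; "orientation": TCP orientation; "force": force on the tool from outside, world axes, zero at the start; "wrist_torque": the same for the moment, N m; "gripper_width": finger opening in m.
Only numpy, scipy, OpenCV 4.12 (cv2) and the standard library are available. Lean on these libraries where they do the work, as an engineer would, in place of code of your own. Each camera call takes 0.05 s, during which the arm holds its last target.

## Working session

There is one attempt and no reset: what is moved stays moved. The work goes in short steps, Python scripts to look and compute and a tool call to move; the robot and the scene stay as the last step left them, time stands still between calls to the robot, and variables do not carry over. Pictures are saved under pics/ and viewed, and the job is handed in when it is done.

Besides the shell and the picture viewer there is one more tool, called after "Request:" as name([rows], argument=value, ...), one row to a line, values as JSON. move_arm: Moves the arm, as the interface text tells. Its arguments: {"type":"object","properties":{"commands":{"type":"array","items":{"type":"object","properties":{"jaw":{"type":"number"},"tx":{"type":"number"},"ty":{"type":"number"},"tz":{"type":"number"},"rx":{"type":"number"},"ry":{"type":"number"},"rz":{"type":"number"}}}}},"required":["commands"]}

```bash
mkdir -p pics
python3 - <<'E'
from station import manip
import cv2,numpy as np
s=manip.get_state()
print({k:np.round(v,4).tolist() for k,v in s.items()})
for n in ("scene","top"):
    im=manip.get_image(n); cv2.imwrite(f"pics/{n}0.png",im["color"][:,:,::-1]); np.savez(f"{n}0.npz",**im)
    print(n,im["K"].tolist(),np.round(im["T"],3).tolist())
E
```

```text
{'t': 0.0, 'q': [1.2583, 0.6001, -0.0026, 1.6002, 0.0018, 0.9429, -0.0798], 'joint_velocities': [0.0001, -0.0019, 0.0022, -0.0013, -0.0012, -0.0005, -0.0004], 'effort': [-0.0007, -77.6468, 1.5647, -25.8018, 0.0123, 0.0089, -0.0], 'tcp_pos': [0.1693, -0.7045, 0.2304], 'orientation': [0.5557, -0.5551, 0.4382, -0.4372], 'force': [-0.5992, 0.3816, 0.2029], 'wrist_torque': [0.0185, 0.0684, -0.0605], 'gripper_width': 0.0853}
scene [[439.2133165931587, 0.0, 276.3813053424964], [0.0, 439.2133165931587, 211.544624816669], [0.0, 0.0, 1.0]] [[-0.148, 0.755, -0.639, 1.288], [0.989, 0.116, -0.092, 0.105], [0.005, -0.645, -0.764, 0.903], [0.0, 0.0, 0.0, 1.0]]
top [[483.5063859224809, 0.0, 289.0917885224753], [0.0, 483.5063859224809, 217.50110395709603], [0.0, 0.0, 1.0]] [[0.002, -0.99, 0.138, 0.377], [-1.0, 0.0, 0.013, -0.005], [-0.013, -0.138, -0.99, 1.443], [0.0, 0.0, 0.0, 1.0]]
```

View pics/top0.png

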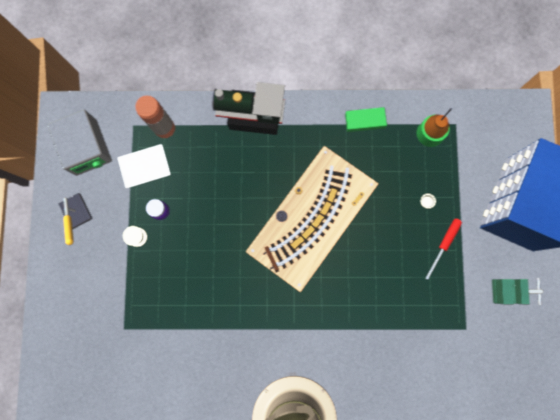

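View pics/scene0.png

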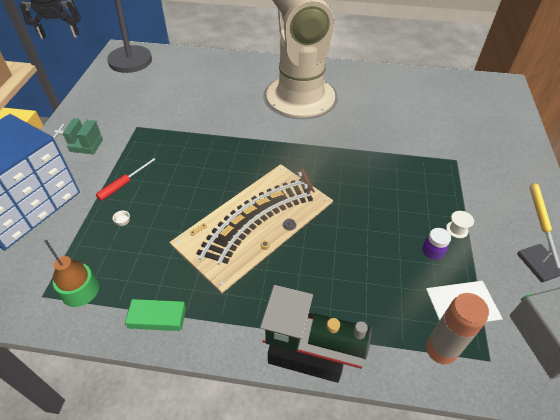

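Run:
```python
import cv2,numpy as np
a=cv2.imread("pics/top0.png")[135:305,235:395]
cv2.imwrite("pics/topc.png",cv2.resize(a,None,fx=3.5,fy=3.5,interpolation=cv2.INTER_CUBIC))
a=cv2.imread("pics/scene0.png")[155:300,160:345]
cv2.imwrite("pics/scenec.png",cv2.resize(a,None,fx=4,fy=4,interpolation=cv2.INTER_CUBIC))
```

```text
(no output)
```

View pics/topc.png

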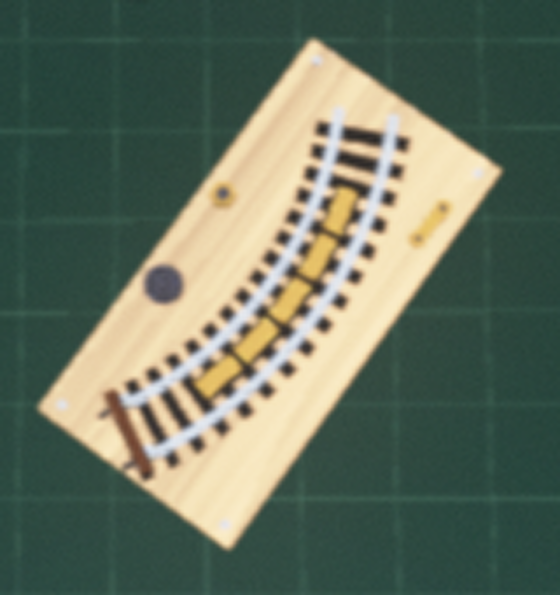

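View pics/scenec.png

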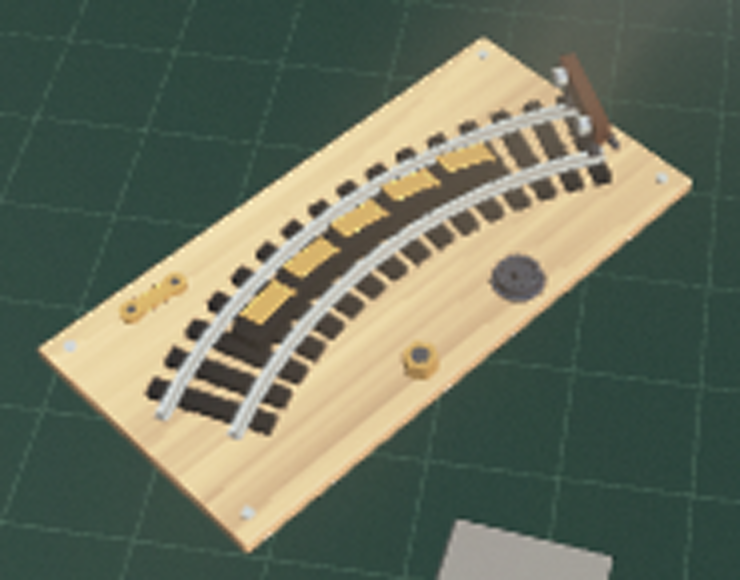

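```bash
cat > h.py <<'E'
import numpy as np
def load(n): 
    d=np.load(n+"0.npz"); return d
def toworld(d,u,v,z):
    K,T=d["K"],d["T"]
    r=T[:3,:3]@np.array([(u-K[0,2])/K[0,0],(v-K[1,2])/K[1,1],1]); o=T[:3,3]
    return o+r*(z-o[2])/r[2]
E
python3 - <<'E'
from h import *
np.set_printoptions(precision=4,suppress=True)
cams={"top":(235,135,3.5),"scene":(160,155,4)}
pts={"top":dict(c=[(38,408),(230,550),(502,170),(312,38)],h=[(200,388),(240,354),(273,313),(303,270),(327,227)],hz=.034,t=[(345,188)]),
"scene":dict(c=[(690,181),(483,38),(40,348),(250,538)],h=[(490,153),(436,178),(383,211),(335,250),(291,292)],hz=.034,t=[(252,320)])}
for n,(ou,ov,s) in cams.items():
    d=load(n)
    f=lambda p,z:toworld(d,(p[0]+.5)/s-.5+ou,(p[1]+.5)/s-.5+ov,z)
    p=pts[n]
    C=np.array([f(x,.012) for x in p["c"]]); print(n,"corners\n",C)
    print("sides",[np.linalg.norm(C[i]-C[(i+1)%4]) for i in range(4)],"centre",C.mean(0))
    xdir=(C[2]+C[3]-C[0]-C[1])  # top order: buf-L, buf-R, open-R, open-L
    print("yaw",np.degrees(np.arctan2(xdir[1],xdir[0])))
    H=np.array([f(x,p["hz"]) for x in p["h"]]); print("hinges\n",H, np.linalg.norm(np.diff(H,axis=0),axis=1))
    print("tip4",[f(x,.042) for x in p["t"]])
    for i,(uv) in enumerate(p["h"]):
        u=int(round((uv[0]+.5)/s-.5+ou));v=int(round((uv[1]+.5)/s-.5+ov))
        z=d["range_z"][v,u];K=d["K"]; print((d["T"]@[(u-K[0,2])/K[0,0]*z,(v-K[1,2])/K[1,1]*z,z,1])[:3])
E
```

```text
top corners
 [[ 0.4761  0.1435  0.012 ]
 [ 0.3575 -0.0188  0.012 ]
 [ 0.6811 -0.2533  0.012 ]
 [ 0.7986 -0.091   0.012 ]]
sides [np.float64(0.20099818435012065), np.float64(0.3995837141233857), np.float64(0.20037502616420505), np.float64(0.39869927765808816)] centre [ 0.5783 -0.0549  0.012 ]
yaw -35.9792847988705
hinges
 [[ 0.4913  0.0062  0.034 ]
 [ 0.5198 -0.0272  0.034 ]
 [ 0.5544 -0.055   0.034 ]
 [ 0.5908 -0.0804  0.034 ]
 [ 0.6275 -0.1009  0.034 ]] [0.0439 0.0443 0.0444 0.0421]
tip4 [array([ 0.6594, -0.1158,  0.042 ])]
[0.4901 0.0056 0.031 ]
[ 0.5201 -0.0267  0.0253]
[ 0.5547 -0.0561  0.0328]
[ 0.5898 -0.0796  0.0365]
[ 0.6276 -0.1013  0.0252]
scene corners
 [[ 0.4792  0.1414  0.012 ]
 [ 0.3622 -0.0174  0.012 ]
 [ 0.6814 -0.2519  0.012 ]
 [ 0.794  -0.0912  0.012 ]]
sides [np.float64(0.1972284843521404), np.float64(0.39604316739136713), np.float64(0.1961458183421884), np.float64(0.39147844969115675)] centre [ 0.5792 -0.0548  0.012 ]
yaw -36.38141287528648
hinges
 [[ 0.4944  0.006   0.034 ]
 [ 0.5221 -0.0262  0.034 ]
 [ 0.5559 -0.0558  0.034 ]
 [ 0.5929 -0.0802  0.034 ]
 [ 0.6306 -0.1008  0.034 ]] [0.0425 0.0449 0.0444 0.0429]
tip4 [array([ 0.6617, -0.1179,  0.042 ])]
[0.4943 0.0057 0.0334]
[ 0.5179 -0.0259  0.0299]
[ 0.5523 -0.0575  0.0312]
[ 0.5923 -0.0814  0.0335]
[ 0.6315 -0.1016  0.0334]
```

Run:
```python
from h import *
from scipy.optimize import least_squares
from scipy.spatial.transform import Rotation as R
from station import manip
np.set_printoptions(precision=4,suppress=True)
A=np.array([[.4913,.0062],[.5198,-.0272],[.5544,-.055],[.5908,-.0804],[.6275,-.1009]])
B=np.array([[.4944,.006],[.5221,-.0262],[.5559,-.0558],[.5929,-.0802],[.6306,-.1008]])
r=.36
def pt(p,s):  # centre, phase; heading th(s)=p2+s/r turning left
    th=p[2]+np.asarray(s)/r
    return np.c_[p[0]+r*np.sin(th),p[1]-r*np.cos(th)]
s=np.arange(5)*.044
for P in (A,B,(A+B)/2):
    f=least_squares(lambda p:(pt(p,s)-P).ravel(),[.75,.25,-.9]); p=f.x
    print(p,"res mm",f.fun.reshape(-1,2)*1e3)
print("mean p",p, "headings",np.degrees(p[2]+np.array([0,.212])/r)); np.save("p.npy",p)
print(pt(p,[-.057,0,.036,.080,.124,.168,.212]))
st=manip.get_state(); print(R.from_quat(st["orientation"],scalar_first=True).as_matrix())
```

```text
[ 0.7745  0.2285 -0.9056] res mm [[-0.0236  0.0589]
 [ 0.679   0.5834]
 [-0.9282 -0.6866]
 [-1.0373 -0.1173]
 [ 1.3101  0.1617]]
[ 0.7773  0.2283 -0.9068] res mm [[-0.6349  0.3967]
 [ 0.8285 -0.3135]
 [-0.0132  0.1773]
 [-0.7519 -0.2966]
 [ 0.5715  0.0361]]
[ 0.7759  0.2284 -0.9062] res mm [[-0.3292  0.2278]
 [ 0.7538  0.1349]
 [-0.4707 -0.2547]
 [-0.8946 -0.207 ]
 [ 0.9408  0.0989]]
mean p [ 0.7759  0.2284 -0.9062] headings [-51.9216 -18.1807]
[[ 0.4611  0.0538]
 [ 0.4925  0.0063]
 [ 0.5161 -0.0209]
 [ 0.5484 -0.0507]
 [ 0.5841 -0.0763]
 [ 0.6227 -0.0974]
 [ 0.6636 -0.1137]]
[[ 0.2337 -0.0005  0.9723]
 [-0.9723  0.0013  0.2337]
 [-0.0014 -1.     -0.0002]]
```

Request:
move_arm([
  {"jaw": 0,"tx": -0.015,"tz": 0.031},
  {"jaw": 0,"tx": -0.015,"tz": 0.031},
  {"jaw": 0,"tx": -0.015,"tz": 0.031},
  {"jaw": 0,"tx": -0.015,"tz": 0.031},
  {"jaw": 0,"tx": -0.015,"tz": 0.031},
  {"jaw": 0,"tx": -0.015,"tz": 0.031},
  {"jaw": 0,"tx": -0.015,"tz": 0.031},
  {"jaw": 0,"tx": -0.015,"tz": 0.031},
])

```text
schema error: expected keys jaw, tx, ty, tz, rx, ry, rz
```

Request:
move_arm([
  {"jaw": 0,"tx": -0.015,"tz": 0.031},
  {"jaw": 0,"tx": -0.015,"tz": 0.031},
  {"jaw": 0,"tx": -0.015,"tz": 0.031},
  {"jaw": 0,"tx": -0.015,"tz": 0.031},
  {"jaw": 0,"tx": -0.015,"tz": 0.031},
  {"jaw": 0,"tx": -0.015,"tz": 0.031},
  {"jaw": 0,"tx": -0.015,"tz": 0.031},
  {"jaw": 0,"tx": -0.015,"tz": 0.031},
])

```text
schema error: expected keys jaw, tx, ty, tz, rx, ry, rz
```

```bash
cat >> h.py <<'E'
from scipy.spatial.transform import Rotation as R
def arc(s,p=None):
    p=np.load("p.npy") if p is None else p
    th=p[2]+s/.36
    return np.array([p[0]+.36*np.sin(th),p[1]-.36*np.cos(th)]),th
def plan(s,z):
    from station import manip
    st=manip.get_state(); M=R.from_quat(st["orientation"],scalar_first=True).as_matrix()
    q,th=arc(s); d=np.array([*q,z])-st["tcp_pos"]
    hx=np.arctan2(M[1,0],M[0,0])
    print("t",round(st["t"],2),"tcp",np.round(st["tcp_pos"],4),"xhead",round(np.degrees(hx),1),"tilt",np.round(M[2],4),"F",np.round(st["force"],2),"w",round(st["gripper_width"],4))
    print("tool shift",np.round(M.T@d,4),"ry needed",round(-((th+np.pi/2-hx+np.pi)%(2*np.pi)-np.pi),4),"q7",st["q"][6])
E
python3 -c "
from h import *
plan(-.014,.1)"
```

```text
t 0.1 tcp [ 0.1693 -0.7045  0.2305] xhead -76.5 tilt [-1.4e-03 -1.0e+00 -2.0e-04] F [-0.01  0.12  0.1 ] w 0.0854
tool shift [-0.6283  0.1313  0.4749] ry needed -1.9606 q7 -0.07979932233847407
```

All keys are needed in each row.

Request:
move_arm([
  {"jaw": 0,"tx": -0.015,"ty": 0,"tz": 0.031,"rx": 0,"ry": 0,"rz": 0},
  {"jaw": 0,"tx": -0.015,"ty": 0,"tz": 0.031,"rx": 0,"ry": 0,"rz": 0},
  {"jaw": 0,"tx": -0.015,"ty": 0,"tz": 0.031,"rx": 0,"ry": 0,"rz": 0},
  {"jaw": 0,"tx": -0.015,"ty": 0,"tz": 0.031,"rx": 0,"ry": 0,"rz": 0},
  {"jaw": 0,"tx": -0.015,"ty": 0,"tz": 0.031,"rx": 0,"ry": 0,"rz": 0},
  {"jaw": 0,"tx": -0.015,"ty": 0,"tz": 0.031,"rx": 0,"ry": 0,"rz": 0},
  {"jaw": 0,"tx": -0.015,"ty": 0,"tz": 0.031,"rx": 0,"ry": 0,"rz": 0},
  {"jaw": 0,"tx": -0.015,"ty": 0,"tz": 0.031,"rx": 0,"ry": 0,"rz": 0},
])

```text
t: 0.77
tcp_pos: [0.3834, -0.5289, 0.231]
orientation: [0.555, -0.555, 0.438, -0.438]
force: [0.9, -0.5, 0.8]
gripper_width: 0.0
```

Request:
move_arm([
  {"jaw": 0,"tx": -0.015,"ty": 0,"tz": 0.031,"rx": 0,"ry": 0,"rz": 0},
  {"jaw": 0,"tx": -0.015,"ty": 0,"tz": 0.031,"rx": 0,"ry": 0,"rz": 0},
  {"jaw": 0,"tx": -0.015,"ty": 0,"tz": 0.031,"rx": 0,"ry": 0,"rz": 0},
  {"jaw": 0,"tx": -0.015,"ty": 0,"tz": 0.031,"rx": 0,"ry": 0,"rz": 0},
  {"jaw": 0,"tx": -0.015,"ty": 0,"tz": 0.031,"rx": 0,"ry": 0,"rz": 0},
  {"jaw": 0,"tx": -0.015,"ty": 0,"tz": 0.031,"rx": 0,"ry": 0,"rz": 0},
  {"jaw": 0,"tx": -0.015,"ty": 0,"tz": 0.031,"rx": 0,"ry": 0,"rz": 0},
  {"jaw": 0,"tx": -0.015,"ty": 0,"tz": 0.031,"rx": 0,"ry": 0,"rz": 0},
])

```text
t: 1.43
tcp_pos: [0.5965, -0.3543, 0.2309]
orientation: [-0.555, 0.555, -0.438, 0.437]
force: [0.1, -1.1, -0.2]
gripper_width: -0.0002
```

```bash
python3 -c "
from h import *
plan(-.014,.1)"
```

```text
t 1.43 tcp [ 0.5965 -0.3543  0.2309] xhead -76.5 tilt [-4.e-04 -1.e+00 -6.e-04] F [ 0.13 -1.14 -0.19] w -0.0002
tool shift [-0.3877  0.1311 -0.0224] ry needed -1.9606 q7 -0.8886681878495286
```

Request:
move_arm([
  {"jaw": 0,"tx": -0.035,"ty": 0,"tz": -0.002,"rx": 0,"ry": 0,"rz": 0},
  {"jaw": 0,"tx": -0.035,"ty": 0,"tz": -0.002,"rx": 0,"ry": 0,"rz": 0},
  {"jaw": 0,"tx": -0.035,"ty": 0,"tz": -0.002,"rx": 0,"ry": 0,"rz": 0},
  {"jaw": 0,"tx": -0.035,"ty": 0,"tz": -0.002,"rx": 0,"ry": 0,"rz": 0},
  {"jaw": 0,"tx": -0.035,"ty": 0,"tz": -0.002,"rx": 0,"ry": 0,"rz": 0},
  {"jaw": 0,"tx": -0.035,"ty": 0,"tz": -0.002,"rx": 0,"ry": 0,"rz": 0},
  {"jaw": 0,"tx": -0.035,"ty": 0,"tz": -0.002,"rx": 0,"ry": 0,"rz": 0},
  {"jaw": 0,"tx": -0.035,"ty": 0,"tz": -0.002,"rx": 0,"ry": 0,"rz": 0},
])

```text
t: 2.1
tcp_pos: [0.5136, -0.0857, 0.2311]
orientation: [-0.555, 0.555, -0.438, 0.438]
force: [-0.3, -0.2, 0.9]
gripper_width: -0.0
```

Request:
move_arm([
  {"jaw": 0,"tx": -0.035,"ty": 0,"tz": -0.002,"rx": 0,"ry": 0,"rz": 0},
  {"jaw": 0,"tx": -0.035,"ty": 0,"tz": -0.002,"rx": 0,"ry": 0,"rz": 0},
  {"jaw": 0,"tx": -0.035,"ty": 0,"tz": -0.002,"rx": 0,"ry": 0,"rz": 0},
  {"jaw": 0,"tx": 0,"ty": 0,"tz": 0,"rx": 0,"ry": -0.12,"rz": 0},
  {"jaw": 0,"tx": 0,"ty": 0,"tz": 0,"rx": 0,"ry": -0.12,"rz": 0},
  {"jaw": 0,"tx": 0,"ty": 0,"tz": 0,"rx": 0,"ry": -0.12,"rz": 0},
  {"jaw": 0,"tx": 0,"ty": 0,"tz": 0,"rx": 0,"ry": -0.12,"rz": 0},
  {"jaw": 0,"tx": 0,"ty": 0,"tz": 0,"rx": 0,"ry": -0.12,"rz": 0},
])

```text
t: 2.77
tcp_pos: [0.484, 0.0137, 0.2311]
orientation: [-0.661, 0.661, -0.252, 0.252]
force: [-0.4, -0.1, -0.2]
gripper_width: -0.0002
```

Request:
move_arm([
  {"jaw": 0,"tx": 0,"ty": 0,"tz": 0,"rx": 0,"ry": -0.12,"rz": 0},
  {"jaw": 0,"tx": 0,"ty": 0,"tz": 0,"rx": 0,"ry": -0.12,"rz": 0},
  {"jaw": 0,"tx": 0,"ty": 0,"tz": 0,"rx": 0,"ry": -0.12,"rz": 0},
  {"jaw": 0,"tx": 0,"ty": 0,"tz": 0,"rx": 0,"ry": -0.12,"rz": 0},
  {"jaw": 0,"tx": 0,"ty": 0,"tz": 0,"rx": 0,"ry": -0.12,"rz": 0},
  {"jaw": 0,"tx": 0,"ty": 0,"tz": 0,"rx": 0,"ry": -0.12,"rz": 0},
  {"jaw": 0,"tx": 0,"ty": 0,"tz": 0,"rx": 0,"ry": -0.12,"rz": 0},
  {"jaw": 0,"tx": 0,"ty": 0,"tz": 0,"rx": 0,"ry": -0.12,"rz": 0},
])

```text
t: 3.43
tcp_pos: [0.484, 0.0134, 0.2311]
orientation: [-0.702, 0.702, 0.081, -0.082]
force: [0.2, 0.2, 1.1]
gripper_width: 0.0003
```

Request:
move_arm([
  {"jaw": 0,"tx": 0,"ty": 0,"tz": 0,"rx": 0,"ry": -0.12,"rz": 0},
  {"jaw": 0,"tx": 0,"ty": 0,"tz": 0,"rx": 0,"ry": -0.12,"rz": 0},
  {"jaw": 0,"tx": 0,"ty": 0,"tz": 0,"rx": 0,"ry": -0.12,"rz": 0},
  {"jaw": 0,"tx": 0,"ty": 0,"tz": 0,"rx": 0,"ry": -0.04,"rz": 0},
  {"jaw": 0,"tx": 0,"ty": 0,"tz": 0,"rx": 0,"ry": 0,"rz": 0},
])

```text
t: 3.85
tcp_pos: [0.484, 0.0133, 0.231]
orientation: [0.673, -0.673, -0.218, 0.218]
force: [0.6, -0.8, -0.0]
gripper_width: -0.0001
```

```bash
python3 -c "
from h import *
plan(-.016,.1)
from station import manip
import cv2
im=manip.get_image('wrist');cv2.imwrite('pics/w1.png',im['color'][:,:,::-1]);np.savez('wrist1.npz',**im)
im=manip.get_image('scene');cv2.imwrite('pics/s1.png',im['color'][:,:,::-1])
"
```

```text
t 3.85 tcp [0.484  0.0133 0.231 ] xhead 35.9 tilt [-5.e-04 -1.e+00  5.e-04] F [ 0.64 -0.83 -0.01] w -0.0001
tool shift [0.0026 0.131  0.0053] ry needed 0.0064 q7 0.16819923422479444
```

View pics/w1.png

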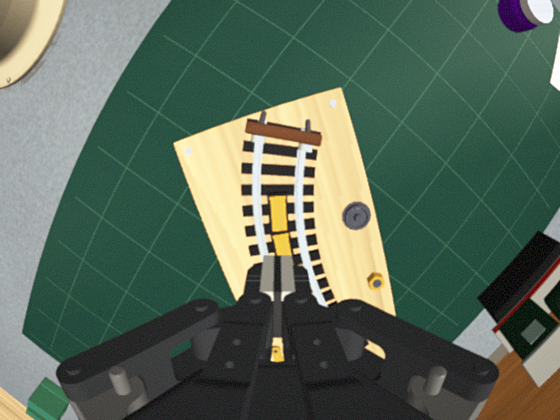

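View pics/s1.png

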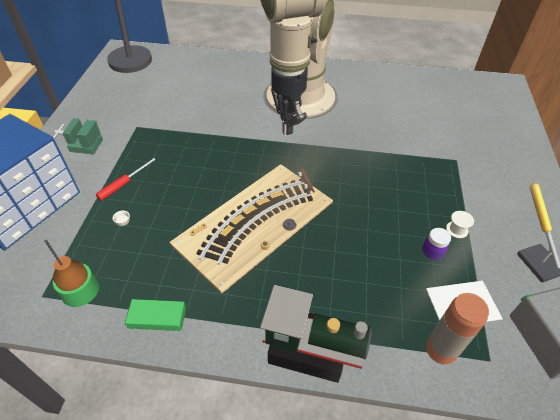

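Run:
```python
import cv2,numpy as np
a=cv2.imread("pics/w1.png")[170:270,230:340]
cv2.imwrite("pics/w1c.png",cv2.resize(a,None,fx=6,fy=6,interpolation=cv2.INTER_CUBIC))
```

```text
(no output)
```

View pics/w1c.png

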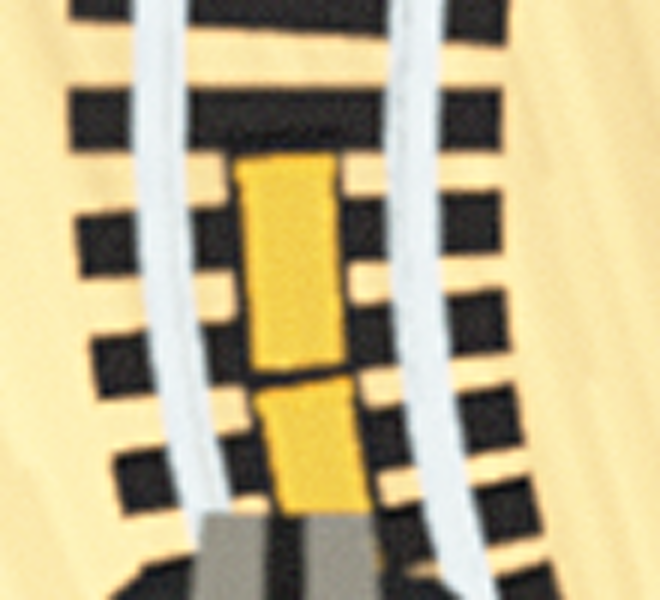

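Run:
```python
from h import *
d=np.load("wrist1.npz");K,T=d["K"],d["T"]
print(K,np.round(T,3))
for u,v,z in [(277.1,195.7,.034),(280.1,233.4,.034),((295/6)+229.6,366/6+169.6,.042)]:
    m=np.array([u-K[0,2],v-K[1,2]])/K[0,0];t=np.linalg.norm(m)
    r=np.r_[m/t*np.sin(t),np.cos(t)]; r=T[:3,:3]@r;o=T[:3,3]
    print(o+r*(z-o[2])/r[2])
print(arc(0),arc(.044),arc(.036))
```

```text
[[325.1922621    0.         277.01530539]
 [  0.         325.1922621  212.72220058]
 [  0.           0.           1.        ]] [[ 0.809  0.563  0.167  0.441]
 [ 0.587 -0.776 -0.232  0.072]
 [-0.001  0.286 -0.958  0.374]
 [ 0.     0.     0.     1.   ]]
[0.48947412 0.00572176 0.034     ]
[ 0.51749582 -0.02721377  0.034     ]
[ 0.51262684 -0.02310469  0.042     ]
(array([0.49252076, 0.00632785]), np.float64(-0.9062025691671222)) (array([ 0.52170375, -0.02656507]), np.float64(-0.7839803469448999)) (array([ 0.51610211, -0.02085377]), np.float64(-0.8062025691671222))
```

Request:
move_arm([
  {"jaw": 0,"tx": 0.001,"ty": 0.01,"tz": 0.005,"rx": 0,"ry": 0.006,"rz": 0},
  {"jaw": 0,"tx": 0,"ty": 0.03,"tz": 0,"rx": 0,"ry": 0,"rz": 0},
  {"jaw": 0,"tx": 0,"ty": 0.03,"tz": 0,"rx": 0,"ry": 0,"rz": 0},
  {"jaw": 0,"tx": 0,"ty": 0.03,"tz": 0,"rx": 0,"ry": 0,"rz": 0},
  {"jaw": 0,"tx": 0,"ty": 0.03,"tz": 0,"rx": 0,"ry": 0,"rz": 0},
  {"jaw": 0,"tx": 0,"ty": 0.03,"tz": 0,"rx": 0,"ry": 0,"rz": 0},
  {"jaw": 0,"tx": 0,"ty": 0.02,"tz": 0,"rx": 0,"ry": 0,"rz": 0},
  {"jaw": 0,"tx": 0,"ty": 0,"tz": 0,"rx": 0,"ry": 0,"rz": 0},
])

```text
t: 4.62
tcp_pos: [0.4805, 0.0184, 0.0481]
orientation: [0.674, -0.673, -0.213, 0.217]
force: [-0.5, 0.3, 0.6]
gripper_width: 0.0002
```

```bash
python3 -c "
from h import *
p=np.load('p.npy');p[0]-=.001;np.save('p.npy',p)
plan(-.016,.034)
from station import manip
import cv2
im=manip.get_image('wrist');cv2.imwrite('pics/w2.png',cv2.resize(im['color'][100:310,140:420,::-1],None,fx=2.5,fy=2.5,interpolation=cv2.INTER_CUBIC));np.savez('wrist1.npz',**im)
"
```

```text
t 4.62 tcp [0.4805 0.0184 0.0481] xhead 35.4 tilt [-0.0046 -1.      0.0022] F [-0.46  0.27  0.56] w 0.0002
tool shift [ 0.0016  0.0141 -0.0003] ry needed -0.0014 q7 -0.1449634804157152
```

View pics/w2.png

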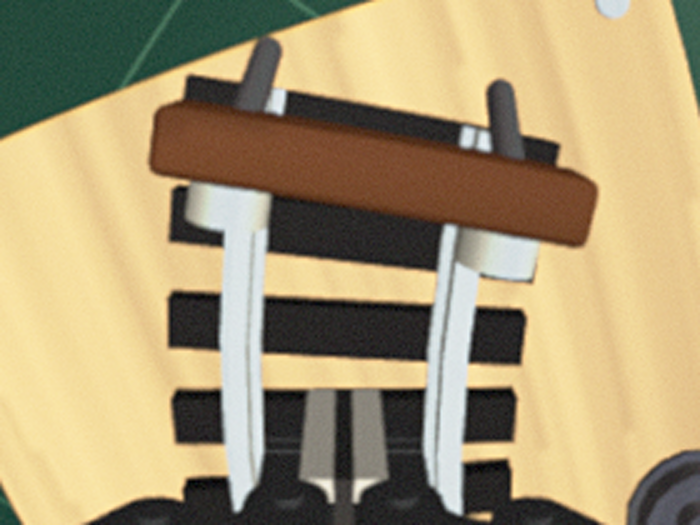

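Request:
move_arm([
  {"jaw": 0,"tx": 0.0015,"ty": 0.006,"tz": 0,"rx": 0,"ry": 0,"rz": 0},
  {"jaw": 0,"tx": 0,"ty": 0.005,"tz": 0,"rx": 0,"ry": 0,"rz": 0},
  {"jaw": 0,"tx": 0,"ty": 0.003,"tz": 0,"rx": 0,"ry": 0,"rz": 0},
  {"jaw": 0,"tx": 0,"ty": 0,"tz": 0,"rx": 0,"ry": 0,"rz": 0},
])

```text
t: 5.0
tcp_pos: [0.4837, 0.0189, 0.0376]
orientation: [-0.673, 0.674, 0.216, -0.215]
force: [-0.0, 0.5, 0.2]
gripper_width: -0.0001
```

```bash
python3 -c "
from h import *
plan(-.016,.034)
plan(.036,.034)
"
```

```text
t 5.0 tcp [0.4837 0.0189 0.0376] xhead 35.4 tilt [ 8.e-04 -1.e+00 -5.e-04] F [-0.02  0.52  0.18] w -0.0001
tool shift [-0.0013  0.0036  0.0012] ry needed -0.0016 q7 -0.1621310228215646
t 5.0 tcp [0.4837 0.0189 0.0376] xhead 35.4 tilt [ 8.e-04 -1.e+00 -5.e-04] F [-0.02  0.52  0.18] w -0.0001
tool shift [ 0.0025  0.0036 -0.0506] ry needed -0.1461 q7 -0.1621310228215646
```

Request:
move_arm([
  {"jaw": 0,"tx": 0,"ty": 0,"tz": 0,"rx": 0,"ry": 0,"rz": 0},
  {"jaw": 0,"tx": 0,"ty": 0,"tz": 0,"rx": 0,"ry": 0,"rz": 0},
])

```text
t: 5.17
tcp_pos: [0.4836, 0.0189, 0.0377]
orientation: [-0.673, 0.674, 0.215, -0.215]
force: [-0.4, 0.9, 0.1]
gripper_width: 0.0
```

```bash
python3 -c "
from h import *
plan(-.016,.034)
from station import manip
s=manip.get_state();print(np.round(s['q'],3),np.round(s['joint_velocities'],3))
"
```

```text
t 5.17 tcp [0.4836 0.0189 0.0377] xhead 35.4 tilt [ 6.e-04 -1.e+00 -4.e-04] F [-0.41  0.95  0.14] w 0.0
tool shift [-0.0012  0.0037  0.0012] ry needed -0.0015 q7 -0.16176991195698773
[ 0.018  0.659 -0.25   2.279  0.616  0.266 -0.162] [ 0.001  0.001  0.002  0.002  0.001 -0.002 -0.002]
```

Request:
move_arm([
  {"jaw": 0,"tx": -0.001,"ty": 0.0015,"tz": 0.001,"rx": 0,"ry": 0,"rz": 0},
  {"jaw": 0,"tx": 0,"ty": 0.001,"tz": 0,"rx": 0,"ry": 0,"rz": 0},
  {"jaw": 0,"tx": 0,"ty": 0,"tz": 0,"rx": 0,"ry": 0,"rz": 0},
])

```text
t: 5.42
tcp_pos: [0.4818, 0.0192, 0.0347]
orientation: [-0.674, 0.674, 0.215, -0.215]
force: [-0.1, -0.4, -0.4]
gripper_width: -0.0003
```

```bash
python3 -c "
from h import *
plan(-.016,.034)
from station import manip
s=manip.get_state();print(np.round(s['q'],3),np.round(s['joint_velocities'],3))
"
```

```text
t 5.42 tcp [0.4818 0.0192 0.0347] xhead 35.5 tilt [-1.e-04 -1.e+00  0.e+00] F [-0.12 -0.36 -0.39] w -0.0003
tool shift [ 0.0001  0.0007 -0.0001] ry needed -0.0012 q7 -0.16755487495731547
[ 0.01   0.664 -0.24   2.283  0.621  0.255 -0.168] [-0.     0.001 -0.005 -0.003 -0.002  0.006  0.004]
```

Request:
move_arm([
  {"jaw": 0,"tx": 0,"ty": 0.0006,"tz": 0,"rx": 0,"ry": 0,"rz": 0},
  {"jaw": 0,"tx": 0,"ty": 0,"tz": -0.004,"rx": 0,"ry": -0.011,"rz": 0},
  {"jaw": 0,"tx": 0,"ty": 0,"tz": -0.004,"rx": 0,"ry": -0.011,"rz": 0},
  {"jaw": 0,"tx": 0,"ty": 0,"tz": -0.004,"rx": 0,"ry": -0.011,"rz": 0},
  {"jaw": 0,"tx": 0,"ty": 0,"tz": 0,"rx": 0,"ry": 0,"rz": 0},
])

```text
t: 5.83
tcp_pos: [0.4894, 0.0092, 0.0343]
orientation: [0.67, -0.67, -0.227, 0.227]
force: [-0.8, 0.0, 5.2]
gripper_width: -0.0001
```

```bash
python3 -c "
from h import *
plan(-.004,.034)
plan(.018,.034)
"
```

```text
t 5.83 tcp [0.4894 0.0092 0.0343] xhead 37.4 tilt [ 5.e-04 -1.e+00  2.e-04] F [-0.76  0.05  5.2 ] w -0.0001
tool shift [-0.0001  0.0003  0.0004] ry needed -0.0007 q7 -0.12324700383620708
t 5.83 tcp [0.4894 0.0092 0.0343] xhead 37.4 tilt [ 5.e-04 -1.e+00  2.e-04] F [-0.76  0.05  5.2 ] w -0.0001
tool shift [ 0.0006  0.0003 -0.0216] ry needed -0.0618 q7 -0.12324700383620708
```

Request:
move_arm([
  {"jaw": 0,"tx": 0,"ty": 0.0002,"tz": -0.004,"rx": 0,"ry": -0.011,"rz": 0},
  {"jaw": 0,"tx": 0,"ty": 0,"tz": -0.004,"rx": 0,"ry": -0.011,"rz": 0},
  {"jaw": 0,"tx": 0,"ty": 0,"tz": -0.004,"rx": 0,"ry": -0.011,"rz": 0},
  {"jaw": 0,"tx": 0,"ty": 0,"tz": -0.004,"rx": 0,"ry": -0.011,"rz": 0},
  {"jaw": 0,"tx": 0,"ty": 0,"tz": -0.004,"rx": 0,"ry": -0.011,"rz": 0},
])

```text
t: 6.25
tcp_pos: [0.5016, -0.0062, 0.0341]
orientation: [0.663, -0.663, -0.245, 0.245]
force: [-2.1, 2.5, 4.1]
gripper_width: 0.0001
```

```bash
python3 -c "
from h import *
plan(.016,.034)
plan(.032,.034)
"
```

```text
t 6.25 tcp [ 0.5016 -0.0062  0.0341] xhead 40.6 tilt [ 3.e-04 -1.e+00  3.e-04] F [-2.05  2.53  4.06] w 0.0001
tool shift [0.0001 0.0001 0.0001] ry needed -0.0008 q7 -0.04946547417159669
t 6.25 tcp [ 0.5016 -0.0062  0.0341] xhead 40.6 tilt [ 3.e-04 -1.e+00  3.e-04] F [-2.05  2.53  4.06] w 0.0001
tool shift [ 0.0005  0.0001 -0.0159] ry needed -0.0452 q7 -0.04946547417159669
```

Request:
move_arm([
  {"jaw": 0,"tx": 0,"ty": 0,"tz": -0.004,"rx": 0,"ry": -0.011,"rz": 0},
  {"jaw": 0,"tx": 0,"ty": 0,"tz": -0.004,"rx": 0,"ry": -0.011,"rz": 0},
  {"jaw": 0,"tx": 0,"ty": 0,"tz": -0.004,"rx": 0,"ry": -0.011,"rz": 0},
  {"jaw": 0,"tx": 0,"ty": 0,"tz": -0.004,"rx": 0,"ry": -0.011,"rz": 0},
  {"jaw": 0,"tx": 0,"ty": 0,"tz": -0.004,"rx": 0,"ry": -0.011,"rz": 0},
])

```text
t: 6.67
tcp_pos: [0.5152, -0.0216, 0.0339]
orientation: [-0.656, 0.656, 0.263, -0.263]
force: [-0.5, 1.4, 1.3]
gripper_width: -0.0003
```

```bash
python3 -c "
from h import *
plan(.036,.034)
plan(.060,.034)
from station import manip
import cv2
im=manip.get_image('wrist');cv2.imwrite('pics/w3.png',cv2.resize(im['color'][100:310,140:420,::-1],None,fx=2.5,fy=2.5,interpolation=cv2.INTER_CUBIC))
"
```

```text
t 6.67 tcp [ 0.5152 -0.0216  0.0339] xhead 43.7 tilt [-2.e-04 -1.e+00 -2.e-04] F [-0.48  1.41  1.33] w -0.0003
tool shift [ 0.0005 -0.0001  0.0006] ry needed -0.0019 q7 0.027061010863979752
t 6.67 tcp [ 0.5152 -0.0216  0.0339] xhead 43.7 tilt [-2.e-04 -1.e+00 -2.e-04] F [-0.48  1.41  1.33] w -0.0003
tool shift [ 0.0013 -0.0001 -0.0234] ry needed -0.0686 q7 0.027061010863979752
```

View pics/w3.png

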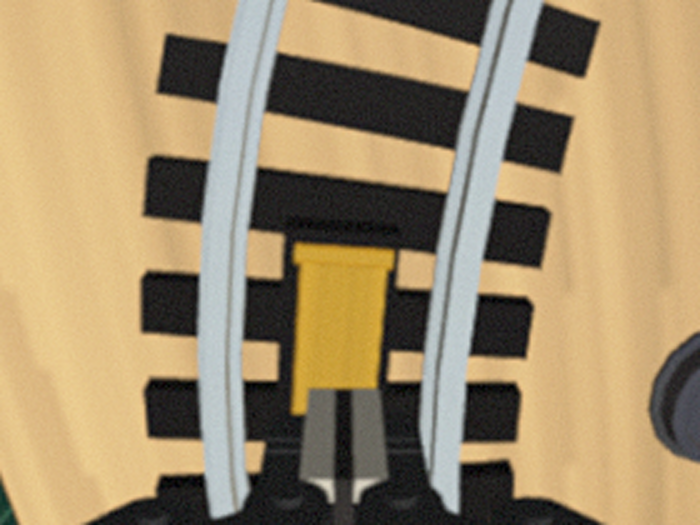

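Request:
move_arm([
  {"jaw": 0,"tx": 0,"ty": -0.0003,"tz": -0.004,"rx": 0,"ry": -0.012,"rz": 0},
  {"jaw": 0,"tx": 0,"ty": 0,"tz": -0.004,"rx": 0,"ry": -0.011,"rz": 0},
  {"jaw": 0,"tx": 0,"ty": 0,"tz": -0.004,"rx": 0,"ry": -0.011,"rz": 0},
  {"jaw": 0,"tx": 0,"ty": 0,"tz": -0.004,"rx": 0,"ry": -0.011,"rz": 0},
])

```text
t: 7.05
tcp_pos: [0.5256, -0.0318, 0.0344]
orientation: [0.65, -0.65, -0.278, 0.279]
force: [-3.2, 3.1, 4.4]
gripper_width: 0.0
```

```bash
python3 -c "
from h import *
plan(.052,.034)
plan(.072,.034)
"
```

```text
t 7.05 tcp [ 0.5256 -0.0318  0.0344] xhead 46.4 tilt [-3.e-04 -1.e+00  1.e-03] F [-3.21  3.1   4.36] w 0.0
tool shift [ 0.0004  0.0004 -0.0008] ry needed 0.0001 q7 0.09042918745331403
t 7.05 tcp [ 0.5256 -0.0318  0.0344] xhead 46.4 tilt [-3.e-04 -1.e+00  1.e-03] F [-3.21  3.1   4.36] w 0.0
tool shift [ 0.0009  0.0003 -0.0208] ry needed -0.0554 q7 0.09042918745331403
```

Request:
move_arm([
  {"jaw": 0,"tx": 0,"ty": 0.0002,"tz": -0.004,"rx": 0,"ry": -0.011,"rz": 0},
  {"jaw": 0,"tx": 0,"ty": 0,"tz": -0.004,"rx": 0,"ry": -0.011,"rz": 0},
  {"jaw": 0,"tx": 0,"ty": 0,"tz": -0.004,"rx": 0,"ry": -0.011,"rz": 0},
  {"jaw": 0,"tx": 0,"ty": 0,"tz": -0.004,"rx": 0,"ry": -0.011,"rz": 0},
  {"jaw": 0,"tx": 0,"ty": 0,"tz": -0.004,"rx": 0,"ry": -0.011,"rz": 0},
  {"jaw": 0,"tx": 0,"ty": 0,"tz": -0.004,"rx": 0,"ry": -0.011,"rz": 0},
  {"jaw": 0,"tx": 0,"ty": 0,"tz": -0.004,"rx": 0,"ry": -0.011,"rz": 0},
])

```text
t: 7.63
tcp_pos: [0.5473, -0.0516, 0.034]
orientation: [-0.639, 0.639, 0.303, -0.303]
force: [-0.5, 1.5, 2.0]
gripper_width: -0.0002
```

```bash
python3 -c "
from h import *
plan(.080,.034)
plan(.10,.034)
from station import manip
import cv2
im=manip.get_image('wrist');cv2.imwrite('pics/w4.png',cv2.resize(im['color'][100:310,140:420,::-1],None,fx=2.5,fy=2.5,interpolation=cv2.INTER_CUBIC))
"
```

```text
t 7.63 tcp [ 0.5473 -0.0516  0.034 ] xhead 50.7 tilt [-2.e-04 -1.e+00 -1.e-04] F [-0.48  1.47  2.01] w -0.0002
tool shift [ 0.0008 -0.      0.0005] ry needed -0.002 q7 0.20035227411759612
t 7.63 tcp [ 0.5473 -0.0516  0.034 ] xhead 50.7 tilt [-2.e-04 -1.e+00 -1.e-04] F [-0.48  1.47  2.01] w -0.0002
tool shift [ 0.0014 -0.     -0.0195] ry needed -0.0576 q7 0.20035227411759612
```

View pics/w4.png

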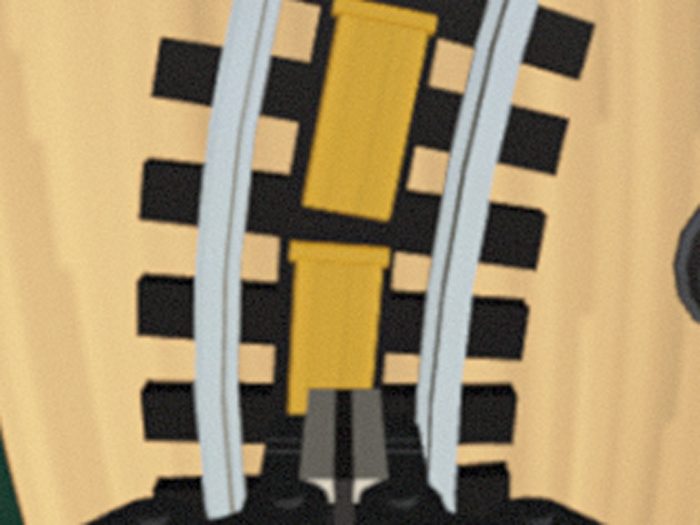

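Request:
move_arm([
  {"jaw": 0,"tx": -0.0005,"ty": -0.0002,"tz": -0.004,"rx": 0,"ry": -0.012,"rz": 0},
  {"jaw": 0,"tx": -0.0005,"ty": 0,"tz": -0.004,"rx": 0,"ry": -0.011,"rz": 0},
  {"jaw": 0,"tx": -0.0003,"ty": 0,"tz": -0.004,"rx": 0,"ry": -0.011,"rz": 0},
  {"jaw": 0,"tx": 0,"ty": 0,"tz": -0.004,"rx": 0,"ry": -0.011,"rz": 0},
])

```text
t: 8.02
tcp_pos: [0.5581, -0.0615, 0.0344]
orientation: [0.632, -0.632, -0.317, 0.318]
force: [-3.3, 1.8, 4.4]
gripper_width: -0.0003
```

```bash
python3 -c "
from h import *
plan(.096,.034)
plan(.12,.034)
"
```

```text
t 8.02 tcp [ 0.5581 -0.0615  0.0344] xhead 53.3 tilt [-2.e-04 -1.e+00  1.e-03] F [-3.34  1.81  4.39] w -0.0003
tool shift [ 0.002   0.0004 -0.0009] ry needed -0.0002 q7 0.2649687377774867
t 8.02 tcp [ 0.5581 -0.0615  0.0344] xhead 53.3 tilt [-2.e-04 -1.e+00  1.e-03] F [-3.34  1.81  4.39] w -0.0003
tool shift [ 0.0028  0.0003 -0.0249] ry needed -0.0669 q7 0.2649687377774867
```

Request:
move_arm([
  {"jaw": 0,"tx": 0,"ty": 0.0002,"tz": -0.004,"rx": 0,"ry": -0.011,"rz": 0},
  {"jaw": 0,"tx": 0,"ty": 0,"tz": -0.004,"rx": 0,"ry": -0.011,"rz": 0},
  {"jaw": 0,"tx": 0,"ty": 0,"tz": -0.004,"rx": 0,"ry": -0.011,"rz": 0},
  {"jaw": 0,"tx": 0,"ty": 0,"tz": -0.004,"rx": 0,"ry": -0.011,"rz": 0},
  {"jaw": 0,"tx": 0,"ty": 0,"tz": -0.004,"rx": 0,"ry": -0.011,"rz": 0},
  {"jaw": 0,"tx": 0,"ty": 0,"tz": -0.004,"rx": 0,"ry": -0.011,"rz": 0},
  {"jaw": 0,"tx": 0,"ty": 0,"tz": -0.004,"rx": 0,"ry": -0.011,"rz": 0},
])

```text
t: 8.6
tcp_pos: [0.5821, -0.0785, 0.034]
orientation: [-0.619, 0.619, 0.341, -0.341]
force: [-1.4, 1.6, 2.9]
gripper_width: 0.0003
```

```bash
python3 -c "
from h import *
plan(.124,.034)
plan(.14,.034)
from station import manip
import cv2
im=manip.get_image('wrist');cv2.imwrite('pics/w5.png',cv2.resize(im['color'][100:310,140:420,::-1],None,fx=2.5,fy=2.5,interpolation=cv2.INTER_CUBIC))
"
```

```text
t 8.6 tcp [ 0.5821 -0.0785  0.034 ] xhead 57.7 tilt [-1.e-04 -1.e+00 -2.e-04] F [-1.42  1.6   2.89] w 0.0003
tool shift [ 0.0024 -0.      0.0003] ry needed -0.0023 q7 0.37390949087785663
t 8.6 tcp [ 0.5821 -0.0785  0.034 ] xhead 57.7 tilt [-1.e-04 -1.e+00 -2.e-04] F [-1.42  1.6   2.89] w 0.0003
tool shift [ 0.0028 -0.     -0.0157] ry needed -0.0467 q7 0.37390949087785663
```

View pics/w5.png

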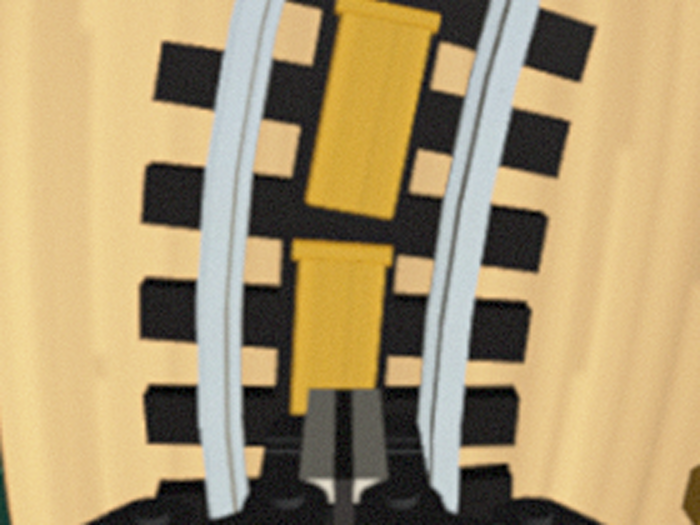

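Request:
move_arm([
  {"jaw": 0,"tx": -0.0003,"ty": -0.0002,"tz": -0.004,"rx": 0,"ry": -0.012,"rz": 0},
  {"jaw": 0,"tx": -0.0003,"ty": 0,"tz": -0.004,"rx": 0,"ry": -0.011,"rz": 0},
  {"jaw": 0,"tx": 0,"ty": 0,"tz": -0.004,"rx": 0,"ry": -0.011,"rz": 0},
  {"jaw": 0,"tx": 0,"ty": 0,"tz": -0.004,"rx": 0,"ry": -0.011,"rz": 0},
])

```text
t: 8.98
tcp_pos: [0.5944, -0.0864, 0.0344]
orientation: [0.612, -0.611, -0.355, 0.356]
force: [-2.9, 2.3, 3.8]
gripper_width: 0.0003
```

```bash
python3 -c "
from h import *
plan(.14,.034)
plan(.165,.034)
"
```

```text
t 8.98 tcp [ 0.5944 -0.0864  0.0344] xhead 60.3 tilt [-4.0e-04 -1.0e+00  1.1e-03] F [-2.89  2.29  3.75] w 0.0003
tool shift [ 0.0029  0.0004 -0.0012] ry needed -0.0007 q7 0.43684926140626595
t 8.98 tcp [ 0.5944 -0.0864  0.0344] xhead 60.3 tilt [-4.0e-04 -1.0e+00  1.1e-03] F [-2.89  2.29  3.75] w 0.0003
tool shift [ 0.0037  0.0003 -0.0262] ry needed -0.0701 q7 0.43684926140626595
```

Request:
move_arm([
  {"jaw": 0,"tx": 0,"ty": 0.0002,"tz": -0.004,"rx": 0,"ry": -0.011,"rz": 0},
  {"jaw": 0,"tx": 0,"ty": 0,"tz": -0.004,"rx": 0,"ry": -0.011,"rz": 0},
  {"jaw": 0,"tx": 0,"ty": 0,"tz": -0.004,"rx": 0,"ry": -0.011,"rz": 0},
  {"jaw": 0,"tx": 0,"ty": 0,"tz": -0.004,"rx": 0,"ry": -0.011,"rz": 0},
  {"jaw": 0,"tx": 0,"ty": 0,"tz": -0.004,"rx": 0,"ry": -0.011,"rz": 0},
  {"jaw": 0,"tx": 0,"ty": 0,"tz": -0.004,"rx": 0,"ry": -0.011,"rz": 0},
  {"jaw": 0,"tx": 0,"ty": 0,"tz": -0.004,"rx": 0,"ry": -0.011,"rz": 0},
])

```text
t: 9.57
tcp_pos: [0.6202, -0.1004, 0.0339]
orientation: [-0.597, 0.597, 0.378, -0.378]
force: [-3.3, 1.1, 3.7]
gripper_width: -0.0004
```

```bash
python3 -c "
from h import *
plan(.168,.034)
plan(.184,.034)
from station import manip
import cv2
im=manip.get_image('wrist');cv2.imwrite('pics/w6.png',cv2.resize(im['color'][100:310,140:420,::-1],None,fx=2.5,fy=2.5,interpolation=cv2.INTER_CUBIC))
"
```

```text
t 9.57 tcp [ 0.6202 -0.1004  0.0339] xhead 64.7 tilt [-1.e-04 -1.e+00 -1.e-04] F [-3.32  1.1   3.68] w -0.0004
tool shift [ 0.0033 -0.0001 -0.0001] ry needed -0.0024 q7 0.5427281128304913
t 9.57 tcp [ 0.6202 -0.1004  0.0339] xhead 64.7 tilt [-1.e-04 -1.e+00 -1.e-04] F [-3.32  1.1   3.68] w -0.0004
tool shift [ 0.0037 -0.0001 -0.0161] ry needed -0.0468 q7 0.5427281128304913
```

View pics/w6.png

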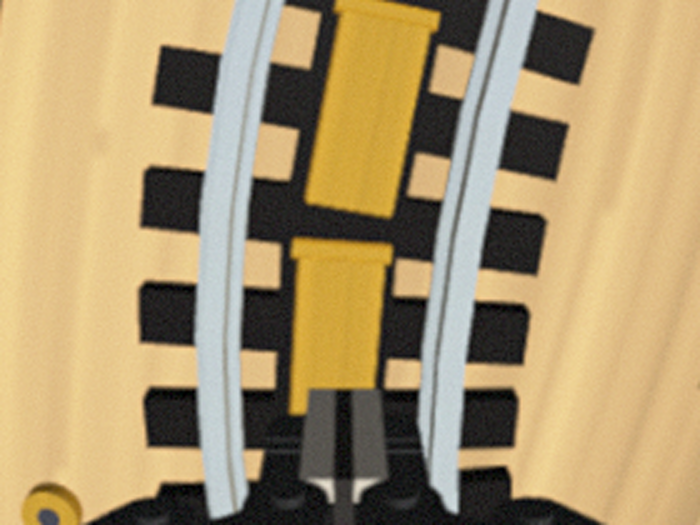

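Request:
move_arm([
  {"jaw": 0,"tx": -0.0003,"ty": -0.0002,"tz": -0.004,"rx": 0,"ry": -0.012,"rz": 0},
  {"jaw": 0,"tx": -0.0003,"ty": 0,"tz": -0.004,"rx": 0,"ry": -0.011,"rz": 0},
  {"jaw": 0,"tx": 0,"ty": 0,"tz": -0.004,"rx": 0,"ry": -0.011,"rz": 0},
  {"jaw": 0,"tx": 0,"ty": 0,"tz": -0.004,"rx": 0,"ry": -0.011,"rz": 0},
])

```text
t: 9.95
tcp_pos: [0.6335, -0.1067, 0.0344]
orientation: [0.589, -0.588, -0.391, 0.392]
force: [-3.6, 1.4, 4.0]
gripper_width: 0.0
```

```bash
python3 -c "
from h import *
plan(.184,.034)
plan(.212,.034)
"
```

```text
t 9.95 tcp [ 0.6335 -0.1067  0.0344] xhead 67.3 tilt [-3.0e-04 -1.0e+00  1.1e-03] F [-3.65  1.37  3.96] w 0.0
tool shift [ 0.0037  0.0004 -0.0015] ry needed -0.0013 q7 0.6034879594735775
t 9.95 tcp [ 0.6335 -0.1067  0.0344] xhead 67.3 tilt [-3.0e-04 -1.0e+00  1.1e-03] F [-3.65  1.37  3.96] w 0.0
tool shift [ 0.0048  0.0003 -0.0295] ry needed -0.0791 q7 0.6034879594735775
```

Request:
move_arm([
  {"jaw": 0,"tx": 0,"ty": 0.0002,"tz": -0.004,"rx": 0,"ry": -0.011,"rz": 0},
  {"jaw": 0,"tx": 0,"ty": 0,"tz": -0.004,"rx": 0,"ry": -0.011,"rz": 0},
  {"jaw": 0,"tx": 0,"ty": 0,"tz": -0.004,"rx": 0,"ry": -0.011,"rz": 0},
  {"jaw": 0,"tx": 0,"ty": 0,"tz": -0.004,"rx": 0,"ry": -0.011,"rz": 0},
  {"jaw": 0,"tx": 0,"ty": 0,"tz": -0.004,"rx": 0,"ry": -0.011,"rz": 0},
  {"jaw": 0,"tx": 0,"ty": 0,"tz": -0.004,"rx": 0,"ry": -0.011,"rz": 0},
  {"jaw": 0,"tx": 0,"ty": 0,"tz": -0.004,"rx": 0,"ry": -0.011,"rz": 0},
])

```text
t: 10.53
tcp_pos: [0.6607, -0.1174, 0.034]
orientation: [-0.573, 0.573, 0.414, -0.414]
force: [-1.2, 0.3, 1.1]
gripper_width: -0.0002
```

```bash
python3 -c "
from h import *
plan(.212,.034)
from station import manip
import cv2
im=manip.get_image('wrist');cv2.imwrite('pics/w7.png',cv2.resize(im['color'][100:310,140:420,::-1],None,fx=2.5,fy=2.5,interpolation=cv2.INTER_CUBIC))
"
```

```text
t 10.53 tcp [ 0.6607 -0.1174  0.034 ] xhead 71.7 tilt [-0.e+00 -1.e+00 -3.e-04] F [-1.18  0.28  1.07] w -0.0002
tool shift [ 0.0041 -0.     -0.0006] ry needed -0.0026 q7 0.7057404449416227
```

View pics/w7.png

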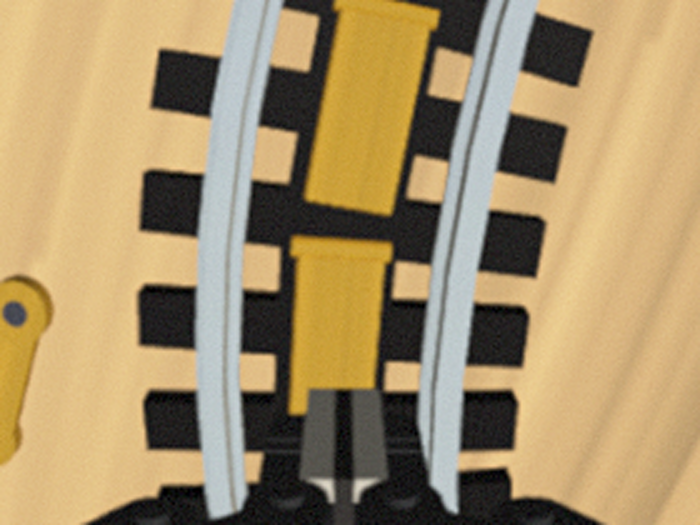

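Request:
move_arm([
  {"jaw": 0,"tx": 0,"ty": 0,"tz": -0.003,"rx": 0,"ry": -0.008,"rz": 0},
  {"jaw": 0,"tx": 0,"ty": 0,"tz": -0.003,"rx": 0,"ry": -0.008,"rz": 0},
  {"jaw": 0,"tx": 0,"ty": -0.005,"tz": 0,"rx": 0,"ry": 0,"rz": 0},
  {"jaw": 0,"tx": 0,"ty": -0.03,"tz": 0,"rx": 0,"ry": 0,"rz": 0},
  {"jaw": 0,"tx": 0,"ty": -0.035,"tz": 0,"rx": 0,"ry": 0,"rz": 0},
  {"jaw": 0,"tx": 0,"ty": -0.035,"tz": 0,"rx": 0,"ry": 0,"rz": 0},
  {"jaw": 0,"tx": 0,"ty": -0.035,"tz": 0,"rx": 0,"ry": 0,"rz": 0},
  {"jaw": 0,"tx": 0,"ty": 0,"tz": 0,"rx": 0,"ry": 0,"rz": 0},
])

```text
t: 11.25
tcp_pos: [0.6692, -0.1182, 0.1816]
orientation: [-0.568, 0.572, 0.421, -0.416]
force: [-0.7, 1.2, -0.5]
gripper_width: 0.0
```

```bash
python3 -c "
from h import *
plan(.212,.034)
from station import manip
import cv2
im=manip.get_image('wrist');cv2.imwrite('pics/w8.png',cv2.resize(im['color'][100:310,140:420,::-1],None,fx=2.5,fy=2.5,interpolation=cv2.INTER_CUBIC))
im=manip.get_image('scene');np.savez('scene1.npz',**im);cv2.imwrite('pics/s2.png',cv2.resize(im['color'][155:300,160:345,::-1],None,fx=4,fy=4,interpolation=cv2.INTER_CUBIC))
"
```

```text
t 11.25 tcp [ 0.6692 -0.1182  0.1816] xhead 72.5 tilt [ 0.0022 -1.     -0.0095] F [-0.67  1.16 -0.47] w 0.0
tool shift [0.002  0.1475 0.0091] ry needed 0.0126 q7 0.8549117208623879
```

View pics/w8.png

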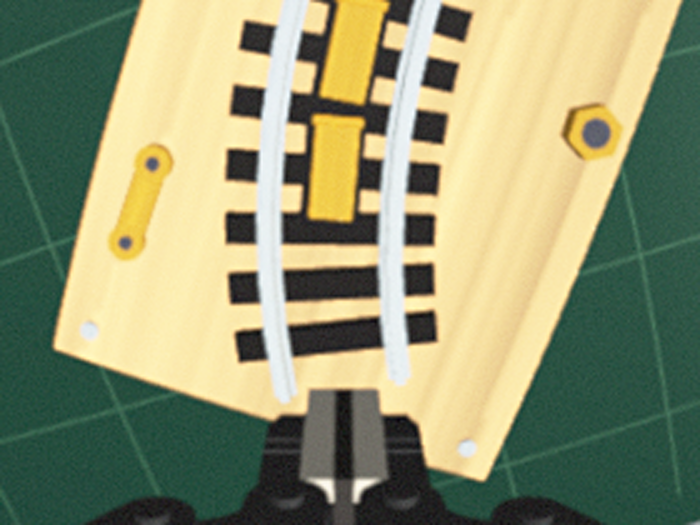

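View pics/s2.png

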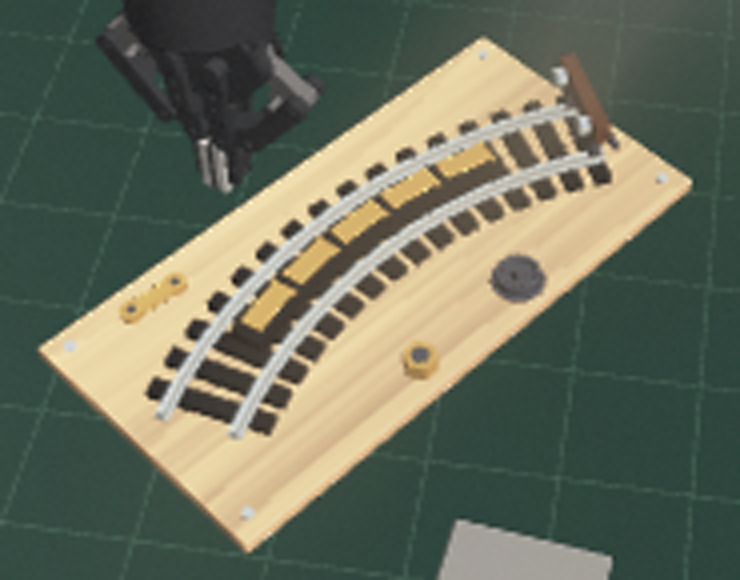

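Run:
```python
from h import *
for n in ("scene0","scene1"):
    d=np.load(n+".npz");K,T,Z=d["K"],d["T"],d["range_z"]
    v,u=np.indices(Z.shape); P=np.stack([(u-K[0,2])/K[0,0]*Z,(v-K[1,2])/K[1,1]*Z,Z],-1)@T[:3,:3].T+T[:3,3]
    p=np.load("p.npy"); p[0]+=.001
    X=P[...,0]-p[0];Y=P[...,1]-p[1]
    rr=np.hypot(X,Y); s=(np.arctan2(X,-Y)-p[2])*.36
    for i in range(5):
        a=s-.044*i; m=(abs(rr-.36)<.007)&(a>.004)&(a<.033)&(P[...,2]>.02)&(P[...,2]<.06)
        k=np.polyfit(a[m],P[...,2][m],1); print(n,i,m.sum(),"z hinge %.4f tip %.4f"%(k[1],np.polyval(k,.036)))
```

```text
scene0 0 60 z hinge 0.0305 tip 0.0354
scene0 1 72 z hinge 0.0314 tip 0.0322
scene0 2 77 z hinge 0.0316 tip 0.0315
scene0 3 76 z hinge 0.0313 tip 0.0310
scene0 4 74 z hinge 0.0312 tip 0.0309
scene1 0 60 z hinge 0.0315 tip 0.0315
scene1 1 66 z hinge 0.0315 tip 0.0302
scene1 2 66 z hinge 0.0310 tip 0.0302
scene1 3 68 z hinge 0.0297 tip 0.0305
scene1 4 72 z hinge 0.0313 tip 0.0283
```

Request:
move_arm([
  {"jaw": 0,"tx": 0,"ty": 0,"tz": 0.03,"rx": 0,"ry": 0,"rz": 0},
  {"jaw": 0,"tx": 0,"ty": 0,"tz": 0.03,"rx": 0,"ry": 0,"rz": 0},
  {"jaw": 0,"tx": -0.01,"ty": 0,"tz": -0.03,"rx": 0,"ry": 0,"rz": 0},
  {"jaw": 0,"tx": -0.035,"ty": 0,"tz": 0,"rx": 0,"ry": 0,"rz": 0},
  {"jaw": 0,"tx": -0.035,"ty": 0,"tz": 0,"rx": 0,"ry": 0,"rz": 0},
  {"jaw": 0,"tx": -0.03,"ty": 0,"tz": 0,"rx": 0,"ry": 0,"rz": 0},
  {"jaw": 0,"tx": 0,"ty": 0,"tz": 0,"rx": 0,"ry": 0,"rz": 0},
])

```text
t: 11.93
tcp_pos: [0.6006, -0.2229, 0.1714]
orientation: [0.572, -0.572, -0.414, 0.418]
force: [-0.4, -0.5, -1.5]
gripper_width: -0.0003
```

Run:
```python
from h import *
from station import manip
import cv2
d=manip.get_image('wrist');cv2.imwrite('pics/w9.png',d['color'][:,:,::-1])
t=manip.get_image('top');cv2.imwrite('pics/t9.png',cv2.resize(t['color'][135:305,235:395,::-1],None,fx=3.5,fy=3.5,interpolation=cv2.INTER_CUBIC))
K,T,Z=d["K"],d["T"],d["range_z"]
v,u=np.indices(Z.shape); mx=(u-K[0,2])/K[0,0];my=(v-K[1,2])/K[1,1];th=np.hypot(mx,my)+1e-9
P=np.stack([mx/th*np.tan(th)*Z,my/th*np.tan(th)*Z,Z],-1)@T[:3,:3].T+T[:3,3]
hsv=cv2.cvtColor(d["color"],cv2.COLOR_RGB2HSV)
p=np.load("p.npy"); p[0]+=.001
X=P[...,0]-p[0];Y=P[...,1]-p[1]
rr=np.hypot(X,Y); s=(np.arctan2(X,-Y)-p[2])*.36
for i in range(5):
    a=s-.044*i; m=(abs(rr-.362)<.006)&(a>.003)&(a<.032)&(hsv[...,1]>130)
    if m.sum()<20: print(i,m.sum()); continue
    k=np.polyfit(a[m],P[...,2][m],1); print(i,m.sum(),"z hinge %.4f tip %.4f"%(k[1],np.polyval(k,.036)))
print(manip.get_state()["t"],manip.get_state()["tcp_pos"])
```

```text
0 293 z hinge 0.0344 tip 0.0339
1 322 z hinge 0.0342 tip 0.0340
2 311 z hinge 0.0342 tip 0.0340
3 299 z hinge 0.0342 tip 0.0338
4 262 z hinge 0.0338 tip 0.0337
12.0333 [ 0.60290707 -0.21643535  0.17247675]
```

View pics/w9.png

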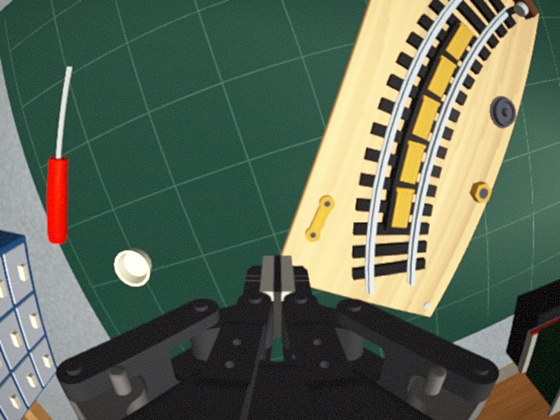

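View pics/t9.png

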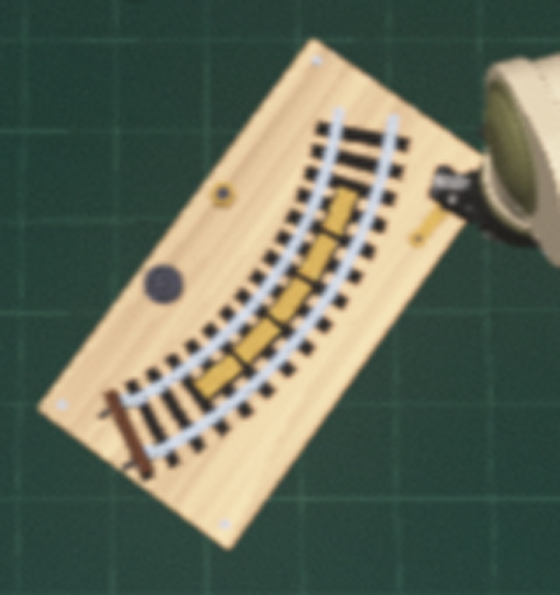

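All five tongues are flat: the wrist range image puts the tips at 33.7–34.0 mm. The loose things haven't moved and the gripper is clear, so I'm handing in.

```bash
python3 -c "
from station import manip
print(manip.job_done())"
```

```text
the job is handed in; nothing more can be done
None
```

I ran the shut fingertips along the row once, from the buffer stop to the open end, so tongues 0 to 4 were laid flat in that order. I handed the job in at about 12 s of the 40 s allowed. During the sweep the tip height was 33.9–34.4 mm. The force readings, taken between moves, stayed at about 6 N or less, and nothing caught at the hinges.

**Last checks:**
- **Tongues:** After lifting clear, the wrist range image put all five tips at 33.7–34.0 mm, against hinges at 33.8–34.4 mm, so they are level to about half a millimetre.
- **Loose things:** The nut, wheel and link on the board look unmoved in the pictures. I did not look closely at the spool, jar, cap and screwdriver afterwards; the arm passed well above that part of the bench. Nothing was picked up.
- **Clear of the track:** The gripper was about 17 cm above the bench when I handed in, touching nothing.

**Disagreements:**
- **Sideways position:** The fixed cameras and the wrist camera disagreed by up to about 4 mm across the row. I went by the wrist view, which showed the fingertips about 1–2 mm off the tongues' centre line. The tongues are 16 mm wide, so they were still well covered.
- **Scene camera range data:** This read the tongues 2–6 mm low and was too noisy to judge flatness, so I did not rely on it.

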